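# Find the sample case that rattles and hold it out

## Robot

A 6-joint arm with a two-finger parallel gripper is mounted at the origin on the work surface. World frame = base frame: x ahead of the robot, y to its left, z up, the work surface at z = 0. Lengths are in m, angles in degrees, forces in N, time in s.
With the tool pointing down it reaches from about 0.4 to 0.825 m from the base axis. Payload 7 kg.
Tool frame: the origin (TCP) lies midway between the tips of the shut fingers; the grasp point (between the pads) lies ctrl.tcp_to_grasp behind it (ctrl.tcp_to_grasp is the distance from the TCP to the grasp point, in m); y points along the fingers, z is the direction in which the jaws open and shut, and the axes are right-handed (so a half turn about y gives the same grasp; the last joint's range is limited). The gripper opens to 88 mm and grips with 3 to 60 N. Pads are 19 mm wide; open, the fingers measure 130 mm over their backs; the gripper's body (78 mm by 193 mm) begins 47 mm behind the grasp point.
Start: joints at [82.34, 20.546, 0.682, 0, -70.136, -16.507], TCP at [0.276, 0.616, 0.195] pointing down, gripper open.
Joint ranges: [-176.03, 176.03], [-82.01, 121.73], [-58.28, 71.71], [-173.87, 95.51], [-174.79, -0.11], [-173.66, 173.66]. Speed limits (degrees/s): [136.94, 136.94, 172.46, 180, 180, 180].

## Interface

Orientations are given as [roll, pitch, yaw] about the fixed x, y, z axes, in that order (R = Rz(yaw) Ry(pitch) Rx(roll)).
In Python, from plant import ctrl, snapshot, silhouettes gives the robot as it stands.
- The arm moves only by the shell command python3 -m pendant 'ROWS'. ROWS is JSON, a list that holds one entry, the list of rows, each a list of 7 numbers: the shift along the tool's x, y, z in cm, then the turn, a rotation vector about the tool's x, y, z in degrees, then the opening, from 0 (shut) to 1 (fully open). In form: [[[x, y, z, rx, ry, rz, hand], ...]]. A call has 1 to 12 rows; each row shifts and turns the commanded pose from where the row before left it, along the tool's axes as they then stand; what a row does not reach is not made up. A row lasts 1/12 s, in which the tool goes at most 41.7 mm and 7.16 degrees, less where a joint would pass 70% of its speed; a pose out of reach is approached as far as the arm can. A call with a gripper value outside its range is refused whole. The fingers move at their own pace and stop on an object; the grip force is fixed at half the most. Time passes only in rows, so rows that do not move let the fingers close. It gives the time, the measured TCP pose, the force and the opening at its end, in the units of the state.
- ctrl.get_obs(): the state, without advancing time (a new reading comes with each control period).
- snapshot(name): name is "scene" or "top"; returns a dict with "image" (384x512x3 uint8, red, green, blue), "camera_matrix" (3x3 intrinsics, pixels), "eye" and "orientation" of the camera in the world. Camera axes: x right, y down, z forward; pixel columns grow to the right and rows downward; lengths in m; the calibration is good to about 2 mm. A picture is of the moment at which its call begins. There is no depth.
- ctrl.close_job(): hands the job in, once; it reports no verdict.
Trained networks look in a picture, given as the dict that the camera call returned (one of the last four; its "shot" number tells which), for a name from the list of things; names that differ only in an ending like _2 or _b are one class to them, and where a whole thing is asked for, a point or a joint stands for the part that bears it (a point fixed in the world has none). Each returns a list of dicts, best first, with "confidence" (0 to 1); they miss things now and then, are a little off and sometimes report something else, mostly with a low value. They report only what shows in the picture. A call takes as long as a camera call. They do not tell look-alikes from the thing itself.
- silhouettes(picture, thing): "mask" (384x512 bool, what is visible of it) and "bbox" ([left, top, width, height] in pixels, round what is visible of it).
The state is a dict: "clock": time; "joint_pos": joint angles; "qvel": joint speeds; "tau": joint torques, N m; "tool_pos": TCP position; "orientation": TCP orientation; "force": force on the tool from outside, world axes, zero at the start; "moment": the same for the moment, N m; "opening": finger opening in m.
Only numpy, scipy, OpenCV 4.12 (cv2) and the standard library are available. Lean on these libraries where they do the work, as an engineer would, in place of code of your own. Each camera call takes 0.05 s, during which the arm holds its last target.

## Task

One of the three closed aluminium sample cases has a steel ball loose inside. Going from the robot's left to its right, lift each case clear of the bench, shake it to feel whether it rattles, and set it back flat where it stood without disturbing anything else; then pick up the one that rattles (if that is the last one, you may simply keep it in hand) and hold it out level, centred above the low white tray in front of the robot, with 10 to 25 cm of air under it. Finish while still holding it there, still; do not put it down or let go.

Things in the scene. Friction and masses are not known exactly. Their poses are not given: they have to be found in the camera images.
- case_left: the left (largest y) of three alike: sealed aluminium case, 150 long x 52 wide x 42 mm high, flat sides, dark seam band, latch on each end; loose. Origin: centre of its underside; x along its length, y across its width (grip it across the width, mid-length, upper half), z up. 0.2 to 0.6 kg in all; their weights vary, so weight does not tell them apart
- case_middle: the middle of three alike: sealed aluminium case, 150 long x 52 wide x 42 mm high, flat sides, dark seam band, latch on each end; loose. Origin: centre of its underside; x along its length, y across its width (grip it across the width, mid-length, upper half), z up. Two of the cases are packed tight and act as solid; one holds a loose steel ball, 31 mm across, 0.12 kg
- case_right: the right (smallest y) of three alike: sealed aluminium case, 150 long x 52 wide x 42 mm high, flat sides, dark seam band, latch on each end; loose. Origin: centre of its underside; x along its length, y across its width (grip it across the width, mid-length, upper half), z up. Tipped, the ball rolls up to 55 mm from mid-length to the low end and stays there when levelled: end to end it shifts the moment by 0.13 N m
- tray: low white plastic hand-over tray, 120 (x) x 200 (y) mm, rim 12 mm high, fixed to the bench beyond the cases. Origin: centre of its underside; x, y along its sides, z up
- vial1: bystander: small amber glass vial with white cap, 26 mm across, 55 mm high, between the left and middle cases. Origin: centre of its underside. Leave alone
- vial2: bystander: the same vial, between the middle and right cases. Origin: centre of its underside. Leave alone
- jar: bystander: clear plastic jar with white lid, 84 mm across, 75 mm high, to the left of the tray. Origin: centre of its underside. Leave alone
- flask: bystander: glass bottle with blue cap and paper label, 60 mm across, 120 mm high, to the right of the tray. Origin: centre of its underside. Leave alone
- beaker: bystander: clear open beaker, 70 mm across, 80 mm high, to the left of the left case. Origin: centre of its underside. Leave alone
- tipbox: bystander: grey plastic box 120 x 85 x 60 mm high, far left. Origin: centre of its underside. Leave alone
There are look-alikes about, which are no part of the job. Leave any yellow look-alike of the case_right alone.

How it is judged (in metres and radians):
On the way, in this order (a step that is already met when the one before it is completed fails the run):
1. the left case is in the fingers at least 30 mm clear of the bench and is being shaken (moved faster than 0.1 m/s or turned faster than 0.5 rad/s) (height (world z) of case_left above 0.03 m and contact force between the fingers and case_left above 1 N and (linear speed of case_left above 0.1 m/s or angular speed of case_left above 0.5 rad/s)), for 0.1 s.
2. the middle case is in the fingers at least 30 mm clear of the bench and is being shaken (moved faster than 0.1 m/s or turned faster than 0.5 rad/s) (height (world z) of case_middle above 0.03 m and contact force between the fingers and case_middle above 1 N and (linear speed of case_middle above 0.1 m/s or angular speed of case_middle above 0.5 rad/s)), for 0.1 s.
3. the right case is in the fingers at least 30 mm clear of the bench and is being shaken (moved faster than 0.1 m/s or turned faster than 0.5 rad/s) (height (world z) of case_right above 0.03 m and contact force between the fingers and case_right above 1 N and (linear speed of case_right above 0.1 m/s or angular speed of case_right above 0.5 rad/s)), for 0.1 s.
At the end, for the whole second after the job is handed in: The rattling case is held in the fingers, still, level within 0.2 rad, underside 0.10 to 0.27 m above the bench, centre within 50 mm of the tray's centre seen from above, touching nothing else; the other two stand flat, at rest and free, within 40 mm of where they started (((distance between ball_c0 and case_left below 0.08 m and height (world z) of case_left between 0.1 and 0.27 m and horizontal distance between case_left and tray below 0.05 m and angle between case_left's own z axis and vertical below 0.2 rad and contact force between the fingers and case_left above 2 N and contact force between case_left and tray below 0.1 N and linear speed of case_left below 0.05 m/s and height (world z) of each of case_middle, case_right below 0.008 m and angle between each of case_middle, case_right's own z axis and vertical below 0.1 rad and distance of each of case_middle, case_right from where it was at the start of the episode below 0.04 m and linear speed of each of case_middle, case_right below 0.03 m/s and contact force between each of the fingers, case_left and case_middle below 0.1 N and contact force between each of the fingers, case_left and case_right below 0.1 N) or (distance between ball_c0 and case_middle below 0.08 m and height (world z) of case_middle between 0.1 and 0.27 m and horizontal distance between case_middle and tray below 0.05 m and angle between case_middle's own z axis and vertical below 0.2 rad and contact force between the fingers and case_middle above 2 N and contact force between case_middle and tray below 0.1 N and linear speed of case_middle below 0.05 m/s and height (world z) of each of case_left, case_right below 0.008 m and angle between each of case_left, case_right's own z axis and vertical below 0.1 rad and distance of each of case_left, case_right from where it was at the start of the episode below 0.04 m and linear speed of each of case_left, case_right below 0.03 m/s and contact force between each of the fingers, case_middle and case_left below 0.1 N and contact force between each of the fingers, case_middle and case_right below 0.1 N) or (distance between ball_c0 and case_right below 0.08 m and height (world z) of case_right between 0.1 and 0.27 m and horizontal distance between case_right and tray below 0.05 m and angle between case_right's own z axis and vertical below 0.2 rad and contact force between the fingers and case_right above 2 N and contact force between case_right and tray below 0.1 N and linear speed of case_right below 0.05 m/s and height (world z) of each of case_left, case_middle below 0.008 m and angle between each of case_left, case_middle's own z axis and vertical below 0.1 rad and distance of each of case_left, case_middle from where it was at the start of the episode below 0.04 m and linear speed of each of case_left, case_middle below 0.03 m/s and contact force between each of the fingers, case_right and case_left below 0.1 N and contact force between each of the fingers, case_right and case_middle below 0.1 N))); the arm keeps its last pose, push and grip.
It fails at once if a vial is tipped or moved more than 30 mm (distance of any of vial1, vial2 from where it was at the start of the episode above 0.03 m or angle between any of vial1, vial2's own z axis and vertical above 0.4 rad).
It fails at once if the jar or the bottle is tipped or moved more than 30 mm (distance of any of jar, flask from where it was at the start of the episode above 0.03 m or angle between any of jar, flask's own z axis and vertical above 0.4 rad).
It fails at once if the beaker or the grey box is tipped or moved more than 30 mm (distance of any of beaker, tipbox from where it was at the start of the episode above 0.03 m or angle between any of beaker, tipbox's own z axis and vertical above 0.4 rad).
It also fails if it takes over 72 s, if anything falls off the work surface, if the arm or the gripper's body presses on something with over 40 N, if the wrist force passes 120 N, or if a joint passes its speed limit or range.

## Working session

There is one attempt and no reset: what is moved stays moved. The work goes in short steps, Python scripts to look and compute and a shell command to move; the robot and the scene stay as the last step left them, time stands still between calls to the robot, and variables do not carry over. Pictures are saved under pics/ and viewed, and the job is handed in when it is done.

```bash
ls; mkdir -p pics
cat > h.py <<'E'
import numpy as np, cv2
from plant import ctrl, snapshot, silhouettes
from scipy.spatial.transform import Rotation as R
def save(s,name,scale=1.5):
    im=cv2.cvtColor(s["image"],cv2.COLOR_RGB2BGR)
    cv2.imwrite(f"pics/{name}.png",cv2.resize(im,None,fx=scale,fy=scale))
def camR(s):
    o=np.array(s["orientation"],float)
    if o.shape==(3,3): return o
    return R.from_euler('xyz',o,degrees=True).as_matrix()
def ray(s,u,v,z):
    d=camR(s)@np.linalg.inv(s["camera_matrix"])@np.array([u,v,1.])
    e=np.array(s["eye"]); return e+d*(z-e[2])/d[2]
def proj(s,p):
    c=camR(s).T@(np.array(p)-s["eye"]); q=np.array(s["camera_matrix"])@c; return q[:2]/q[2]
E
python3 - <<'E'
from h import *
for n in ["scene","top"]:
    s=snapshot(n); save(s,n+"0"); print(n,s["eye"],s["orientation"],s["camera_matrix"])
    for t in ["case_left","tray","vial1","jar","flask","beaker","tipbox"]:
        for d in silhouettes(s,t):
            ys,xs=np.nonzero(d["mask"]); print(t,round(d["confidence"],2),d["bbox"],xs.mean().round(1),ys.mean().round(1))
print(ctrl.get_obs(),ctrl.tcp_to_grasp)
E
```

```text
pics
scene [1.16667779 0.00248351 0.74110291] [-135.74402157    1.11247617   84.3642134 ] [[374.03961749   0.         253.1799879 ]
 [  0.         374.03961749 188.27962602]
 [  0.           0.           1.        ]]
case_left 0.93 [301.1, 157.7, 52.9, 49.9] 324.9 180.2
tray 0.59 [218.3, 217.4, 92.4, 60.1] 263.7 248.8
vial1 0.72 [279.1, 172.5, 11.7, 19.0] 283.6 181.9
vial1 0.72 [181.1, 175.6, 7.3, 19.2] 182.2 181.8
jar 0.56 [347.7, 208.4, 40.5, 43.7] 366.2 228.6
flask 0.55 [76.0, 227.9, 34.3, 46.9] 90.1 252.7
flask 0.39 [275.0, 171.7, 15.0, 19.3] 283.4 181.5
beaker 0.67 [380.2, 151.2, 31.2, 38.0] 395.3 169.4
tipbox 0.56 [407.9, 192.7, 61.6, 57.3] 436.7 220.5
top [0.20520546 0.0765005  1.39858892] [-168.62311654   -0.89780974  -89.45798921] [[426.36694045   0.         254.28863836]
 [  0.         426.36694045 192.55923534]
 [  0.           0.           1.        ]]
case_left 0.9 [178.7, 172.9, 26.9, 50.1] 194.7 199.6
tray 0.81 [221.3, 128.6, 62.8, 35.1] 252.5 145.1
vial1 0.6 [224.4, 196.1, 10.6, 5.8] 229.1 198.4
vial1 0.36 [181.3, 173.1, 24.7, 47.8] 194.3 199.5
beaker 0.83 [122.2, 180.2, 25.2, 24.9] 134.0 193.6
beaker 0.54 [339.7, 180.4, 40.3, 48.6] 360.9 203.0
tipbox 0.69 [108.4, 125.1, 36.2, 41.6] 126.1 145.7
{'clock': 0.8, 'joint_pos': array([ 8.23396611e+01,  2.05446323e+01,  6.79185823e-01,  1.22906794e-03,
       -7.01343972e+01, -1.65079090e+01]), 'qvel': array([ 0.00157984, -0.07902   ,  0.04381313, -0.08200356, -0.02425172,
        0.07289147]), 'tau': array([ 1.05435960e-03, -5.82283938e+01,  2.93292135e+01,  7.00217128e+00,
        1.26303555e-02, -2.44919954e-05]), 'tool_pos': array([0.27636022, 0.6157955 , 0.19546353]), 'orientation': array([-9.00004783e+01,  1.06386441e-03,  1.55832170e+02]), 'force': array([-0.12254309,  0.8729467 ,  0.14967388]), 'moment': array([0.00475611, 0.02652317, 0.00509168]), 'opening': 0.08758392467725198} 0.0188
```

View pics/scene0.png

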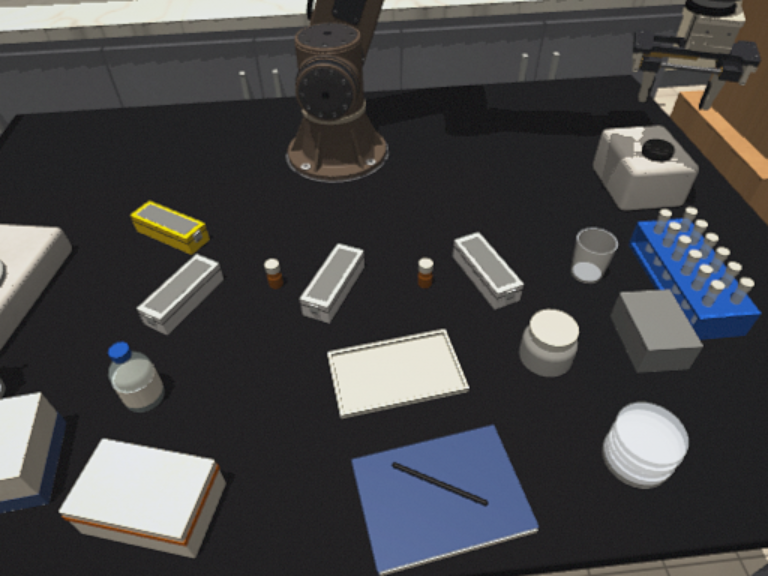

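View pics/top0.png

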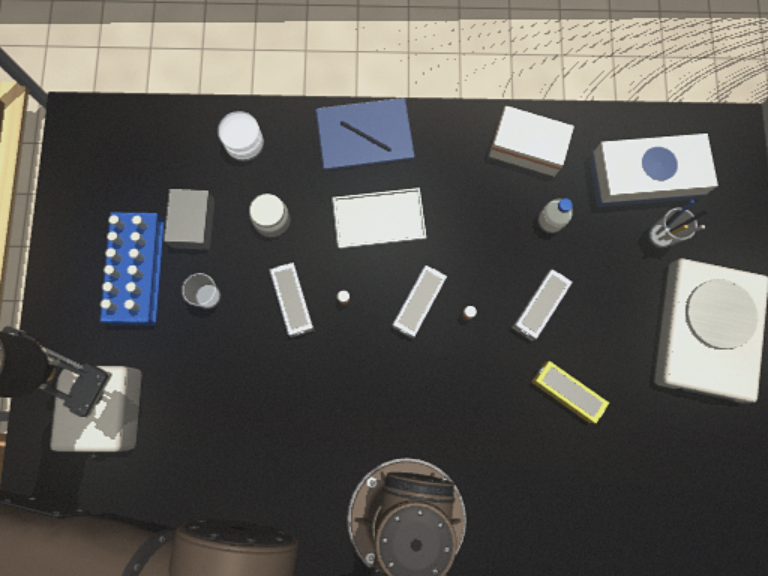

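The top view (768x576) shows three white cases at (291,299), (419,300) and (543,304). The yellow look-alike is at (570,392) and the vials at (343,296) and (470,312). The tray is at (379,217), with the jar at (268,214), the flask at (553,217) and the beaker at (201,291). The scene view agrees, mirrored.

```bash
cat > fit.py <<'E'
from h import *
from scipy.optimize import minimize
def boxmask(s,x,y,a,L,W,H,z0=0,up=4):
    c,sn=np.cos(a),np.sin(a); P=[]
    for i in(-1,1):
        for j in(-1,1):
            for z in(0,H):
                P.append(proj(s,[x+c*i*L/2-sn*j*W/2,y+sn*i*L/2+c*j*W/2,z0+z]))
    h=cv2.convexHull(np.float32(P))
    m=np.zeros((384,512),np.uint8); cv2.fillConvexPoly(m,np.int32(np.round(h*16)),1,cv2.LINE_AA,4); 
    m=np.zeros((384,512),np.uint8); cv2.fillConvexPoly(m,np.int32(np.round(h*16)),255,cv2.LINE_AA,4)
    return m/255.
def iou(m,k): return np.minimum(m,k).sum()/np.maximum(m,k).sum()
def fit(views,p0,L,W,H,z0=0):
    f=lambda p:-sum(iou(boxmask(s,p[0]/100,p[1]/100,p[2]/10,L,W,H,z0),k) for s,k in views)/len(views)
    p0=np.array([p0[0]*100,p0[1]*100,p0[2]*10])
    best=min((minimize(f,p0+np.array([0,0,d]),method='Nelder-Mead',options=dict(initial_simplex=p0+np.array([0,0,d])+np.array([[0,0,0],[1,0,0],[0,1,0],[0,0,2]]))) for d in(-2,0,2)),key=lambda r:r.fun)
    p=best.x; return p[0]/100,p[1]/100,np.degrees(p[2]/10),-best.fun
E
python3 - <<'E'
from fit import *
T=snapshot("top"); S=snapshot("scene")
def get(s,names,p,zc):
    uv=proj(s,[p[0],p[1],zc]); c=[]
    for n in names:
        for d in silhouettes(s,n):
            b=d["bbox"]; e=np.hypot(b[0]+b[2]/2-uv[0],b[1]+b[3]/2-uv[1])
            if e<12 and d["confidence"]>.3: c.append((d["confidence"],d["mask"]))
    return max(c,key=lambda t:t[0])[1].astype(float) if c else None
for n,u,v,a in [("case_left",291,299,13),("case_middle",419,300,-28),("case_right",543,304,-35)]:
    p=ray(T,u/1.5,v/1.5,.042)
    vs=[(s,get(s,["case_left","case_middle","case_right"],p,.02)) for s in(T,S)]
    print(n,p.round(3),[k is not None for _,k in vs])
    for w in ([0,1],[0],[1]):
        ww=[vs[i] for i in w if vs[i][1] is not None]
        if ww: print(w,np.round(fit(ww,[p[0],p[1],np.radians(a)],.150,.052,.042),3))
for n,u,v,L,W,H in [("tray",379,217,.12,.2,.012),]:
    p=ray(T,u/1.5,v/1.5,.012)
    vs=[(s,get(s,[n],p,.006)) for s in(T,S)]
    print(n,p.round(3))
    for w in ([0,1],[0],[1]):
        ww=[vs[i] for i in w if vs[i][1] is not None]
        if ww: print(w,np.round(fit(ww,[p[0],p[1],0],L,W,H),3))
for n,u,v,z in [("vial1",343,296,.055),("vial2",470,312,.055),("jar",268,211,.075),("flask",564,206,.12),("beaker",201,291,.04),("tipbox",188,217,.06)]:
    print(n,ray(T,u/1.5,v/1.5,z).round(3))
E
```

```text
case_left [0.454 0.252 0.042] [True, True]
[0, 1] [ 0.457  0.253 17.639  0.909]
[0] [ 0.457  0.253 17.739  0.942]
[1] [ 0.454  0.253 15.563  0.885]
case_middle [ 0.455 -0.023  0.042] [True, True]
[0, 1] [ 4.5400e-01 -2.4000e-02 -2.7935e+01  9.1500e-01]
[0] [ 4.5500e-01 -2.5000e-02 -2.7934e+01  8.9900e-01]
[1] [ 4.5500e-01 -2.4000e-02 -2.7979e+01  9.3100e-01]
case_right [ 0.449 -0.292  0.042] [True, True]
[0, 1] [  0.451  -0.294 -34.096   0.934]
[0] [  0.452  -0.294 -34.19    0.924]
[1] [  0.45   -0.294 -34.061   0.953]
tray [0.65  0.064 0.012]
[0, 1] [0.65  0.065 7.453 0.941]
[0] [0.65  0.066 7.41  0.935]
[1] [0.649 0.065 7.146 0.948]
vial1 [0.459 0.14  0.055]
vial2 [ 0.428 -0.131  0.055]
jar [0.64  0.305 0.075]
flask [ 0.645 -0.324  0.12 ]
beaker [0.469 0.447 0.04 ]
tipbox [0.629 0.48  0.06 ]
```

```bash
cat > go.py <<'E'
import sys
from h import *
# usage: go.py x y z yaw : remaining move to grasp-point target (tool down)
x,y,z,yaw=map(float,sys.argv[1:5])
o=ctrl.get_obs(); Rt=R.from_euler('xyz',o["orientation"],degrees=True).as_matrix()
g=np.array(o["tool_pos"])-Rt[:,1]*ctrl.tcp_to_grasp
Rd=R.from_euler('xyz',[-90,0,yaw],degrees=True)
rv=(R.from_matrix(Rt).inv()*Rd).as_rotvec(degrees=True)
d=np.array([x,y,z])-g
print("clock %.2f grasp"%o["clock"],g.round(4),"ori",np.round(o["orientation"],2),"open %.4f"%o["opening"])
print("shift cm now-axes",(Rt.T@d*100).round(2),"in final axes",(Rd.as_matrix().T@d*100).round(2),"rotvec",rv.round(2))
print("F",np.round(o["force"],2),"M",np.round(o["moment"],3),"q",np.round(o["joint_pos"],1))
E
python3 -m pendant '[[[0,0,0,0,-6.95,0,1],[0,0,0,0,-6.95,0,1],[0,0,0,0,-6.95,0,1],[0,0,0,0,-6.95,0,1],[0,0,0,0,-6.95,0,1],[0,0,0,0,-6.95,0,1]]]'; python3 go.py .456 .253 .15 197.5
```

```text
clock: 2.4
tool_pos: [0.2764, 0.6158, 0.1955]
orientation: [-90.0, 0.0, -162.1]
force: [0.0, 0.4, 0.0]
opening: 0.0873
clock 2.40 grasp [0.2764 0.6158 0.2143] ori [ -90.      0.   -162.12] open 0.0873
shift cm now-axes [-5.96  6.43 40.04] in final axes [-6.22  6.43 40.  ] rotvec [-0.    0.38 -0.  ]
F [0.03 0.4  0.04] M [-0.091 -0.028 -0.015] q [ 82.3  20.5   0.7   0.  -70.1  25.5]
```

```bash
python3 -m pendant '[[[-0.55,0,3.6,0,0,0,1],[-0.55,0,3.6,0,0,0,1],[-0.55,0,3.6,0,0,0,1],[-0.55,0,3.6,0,0,0,1],[-0.55,0,3.6,0,0,0,1],[-0.55,0,3.6,0,0,0,1],[-0.55,0,3.6,0,0,0,1],[-0.55,1,3.6,0,0,0,1],[-0.55,1,3.6,0,0,0,1],[-0.55,1.5,3.6,0,0,0,1],[-0.55,1.5,3.6,0,0,0,1],[0,0,0,0,0,0,1]]]'; python3 go.py .456 .253 .10 197.5
```

```text
clock: 3.4
tool_pos: [0.4531, 0.2507, 0.1428]
orientation: [-89.9, -0.3, -162.7]
force: [-0.5, -0.3, -0.4]
opening: 0.0878
clock 3.40 grasp [0.4531 0.2507 0.1616] ori [ -89.88   -0.26 -162.7 ] open 0.0878
shift cm now-axes [-0.37  6.16 -0.14] in final axes [-0.34  6.16 -0.13] rotvec [-0.12 -0.2   0.26]
F [-0.55 -0.27 -0.35] M [-0.078  0.158 -0.004] q [ 50.7   8.4 -23.1  -0.  -58.8  56.7]
```

```bash
python3 -m pendant '[[[-0.15,3,0,0,0,0,1],[-0.1,3,0,0,0,0,1],[0,0,0,0,0,0,1],[0,0,0,0,0,0,1],[0,0,0,0,0,0,1]]]'; python3 go.py .456 .253 .031 197.5
python3 - <<'E'
from h import *
T=snapshot("top"); save(T,"pre_left"); S=snapshot("scene"); save(S,"pre_left_s")
E
```

```text
clock: 3.82
tool_pos: [0.4564, 0.2579, 0.0868]
orientation: [-90.0, 0.1, -162.4]
force: [-0.2, 0.0, 0.3]
opening: 0.088
clock 3.82 grasp [0.4564 0.2578 0.1056] ori [-9.0000e+01  6.0000e-02 -1.6242e+02] open 0.0880
shift cm now-axes [0.19 7.46 0.45] in final axes [0.18 7.46 0.45] rotvec [-0.    0.08 -0.06]
F [-0.19  0.01  0.29] M [-0.041 -0.032  0.017] q [ 51.   12.1 -26.8   0.  -51.   56.6]
```

View pics/pre_left_s.png

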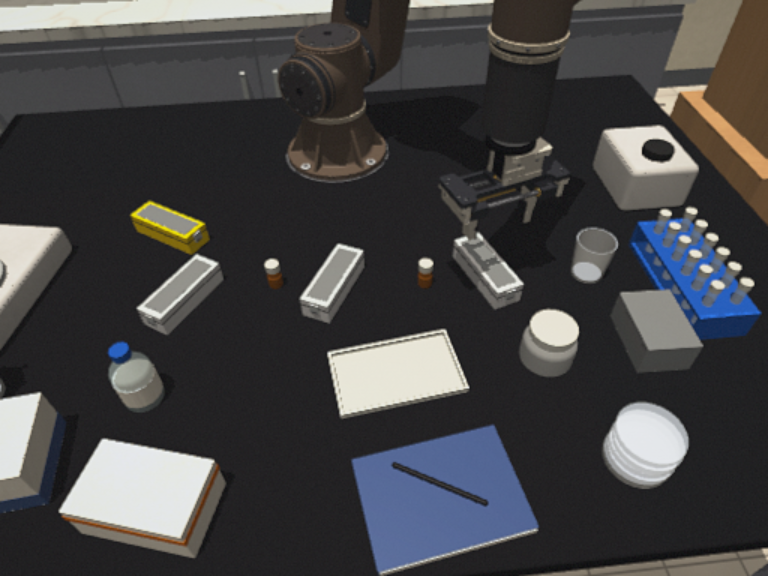

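The picture shows the gripper straddling the left case at (487,268), clear of the vial at (426,272) and the beaker.

```bash
python3 -m pendant '[[[0.2,1,0.45,0,0,0,1],[0,2,0,0,0,0,1],[0,2,0,0,0,0,1],[0,1.5,0,0,0,0,1],[0,0.9,0,0,0,0,1],[0,0,0,0,0,0,1],[0,0,0,0,0,0,1]]]'; python3 go.py .456 .253 .031 197.5
```

```text
clock: 4.5
tool_pos: [0.4556, 0.2528, 0.0122]
orientation: [-90.0, 0.0, -162.4]
force: [-0.1, 0.1, 0.4]
opening: 0.0875
clock 4.50 grasp [0.4555 0.2528 0.031 ] ori [-9.0010e+01  4.0000e-02 -1.6243e+02] open 0.0875
shift cm now-axes [-0.05  0.   -0.  ] in final axes [-0.05  0.   -0.01] rotvec [ 0.01  0.07 -0.04]
F [-0.05  0.11  0.38] M [-0.05  -0.114 -0.007] q [ 50.6  17.5 -31.7   0.  -40.7  56.9]
```

```bash
python3 -m pendant '[[[0,0,0,0,0,0,0],[0,0,0,0,0,0,0],[0,0,0,0,0,0,0],[0,0,0,0,0,0,0],[0,0,0,0,0,0,0],[0,0,0,0,0,0,0],[0,0,0,0,0,0,0],[0,0,0,0,0,0,0]]]'; python3 go.py .456 .253 .031 197.5
```

```text
clock: 5.17
tool_pos: [0.4552, 0.2523, 0.0115]
orientation: [-90.0, -0.0, -162.5]
force: [-0.4, 0.0, 0.4]
opening: 0.0399
clock 5.17 grasp [0.4552 0.2523 0.0303] ori [ -90.     -0.   -162.47] open 0.0399
shift cm now-axes [-0.1  -0.07 -0.05] in final axes [-0.1  -0.07 -0.05] rotvec [-0.    0.03  0.  ]
F [-0.35  0.03  0.36] M [-0.106 -0.058  0.02 ] q [ 50.6  17.6 -31.8   0.  -40.7  56.9]
```

```bash
python3 -m pendant '[[[0,0,0,0,0,0,0],[0,0,0,0,0,0,0]]]'; python3 go.py .456 .253 .031 197.5
python3 - <<'E'
from h import *
T=snapshot("top"); save(T,"gl"); S=snapshot("scene"); 
im=S["image"][120:230,250:420]; cv2.imwrite("pics/gl_s.png",cv2.cvtColor(cv2.resize(im,None,fx=4,fy=4,interpolation=cv2.INTER_CUBIC),cv2.COLOR_RGB2BGR))
E
```

```text
clock: 5.33
tool_pos: [0.4552, 0.2523, 0.0114]
orientation: [-90.0, -0.0, -162.5]
force: [0.7, 0.1, -0.1]
opening: 0.0271
clock 5.33 grasp [0.4552 0.2523 0.0302] ori [ -90.     -0.   -162.47] open 0.0271
shift cm now-axes [-0.1  -0.08 -0.04] in final axes [-0.1  -0.08 -0.04] rotvec [-0.    0.03  0.  ]
F [ 0.73  0.12 -0.06] M [-0.019 -0.022  0.02 ] q [ 50.6  17.6 -31.8   0.  -40.7  56.9]
```

View pics/gl_s.png

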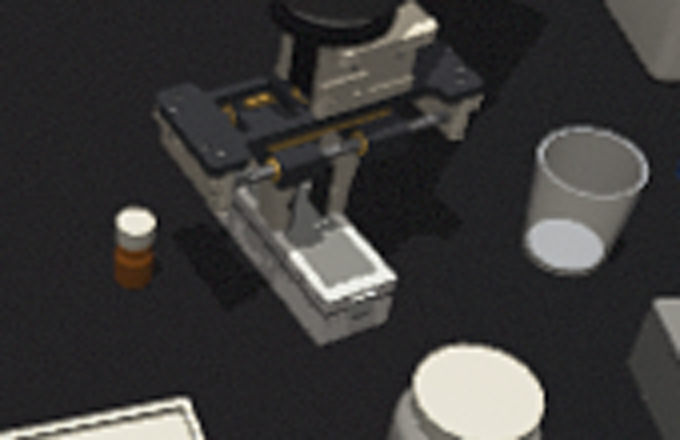

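Run:
```python
from h import *
o=ctrl.get_obs(); t=np.array(o["tool_pos"])
for n in("scene","top"):
    s=snapshot(n); im=cv2.cvtColor(s["image"],cv2.COLOR_RGB2BGR); im=cv2.resize(im,None,fx=4,fy=4,interpolation=cv2.INTER_CUBIC)
    c,sn=np.cos(np.radians(17.5)),np.sin(np.radians(17.5))
    for z in(0,.042):
        P=[proj(s,[.456+c*i*.075-sn*j*.026,.253+sn*i*.075+c*j*.026,z])*4 for i,j in((-1,-1),(1,-1),(1,1),(-1,1))]
        cv2.polylines(im,[np.int32(P)],True,(0,255,0),1)
    for z in (0,.0188,.10): 
        q=proj(s,t+[0,0,z])*4; cv2.circle(im,tuple(np.int32(q)),4,(0,0,255),-1)
    u=np.int32(proj(s,t)*4); cv2.imwrite(f"pics/ov_{n}.png",im[max(0,u[1]-280):u[1]+280,max(0,u[0]-350):u[0]+350])
print(o["opening"])
```

```text
0.018285243246809836
```

View pics/ov_scene.png

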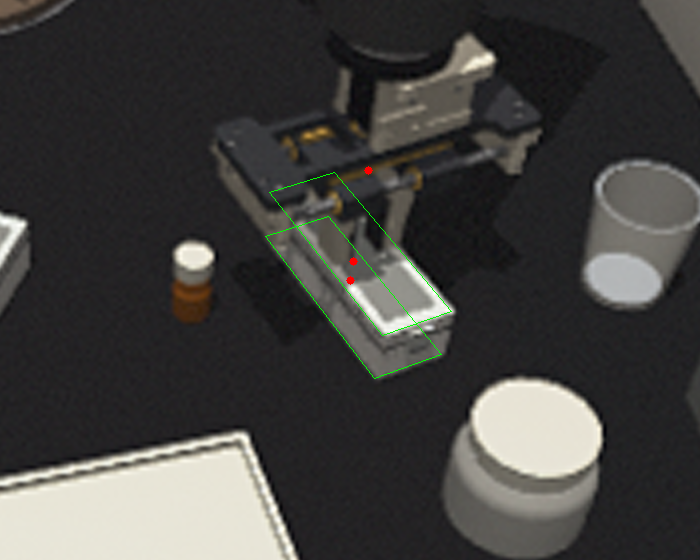

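View pics/ov_top.png

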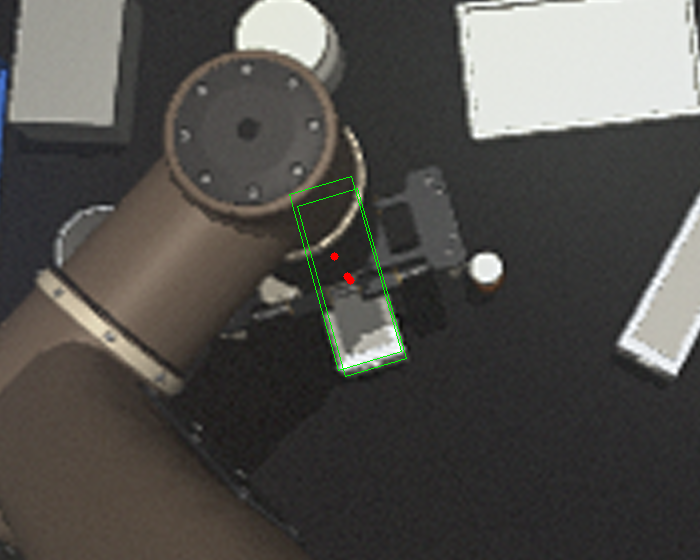

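Run:
```python
from h import *
s=snapshot("scene")
y=np.radians(-162.42); j=np.array([-np.sin(y),np.cos(y),0])
for t in([.4564,.2579,.0868],):
  for dz in (0,.0188,.04,.066):
    print(dz,[(proj(s,np.array(t)+[0,0,dz]+k*j)*1.5).round(0) for k in(-.065,-.044,.044,.065)])
im=cv2.imread("pics/pre_left_s.png")[120:320,400:650]; cv2.imwrite("pics/z1.png",cv2.resize(im,None,fx=3,fy=3))
im=cv2.cvtColor(s["image"],cv2.COLOR_RGB2BGR)[130:200,280:370]; cv2.imwrite("pics/z2.png",cv2.resize(im,None,fx=8,fy=8,interpolation=cv2.INTER_CUBIC))
print(ctrl.get_obs()["opening"])
```

```text
0 [array([525., 232.]), array([515., 235.]), array([471., 249.]), array([460., 253.])]
0.0188 [array([527., 224.]), array([516., 227.]), array([472., 241.]), array([461., 244.])]
0.04 [array([529., 214.]), array([518., 217.]), array([473., 231.]), array([462., 235.])]
0.066 [array([531., 202.]), array([521., 205.]), array([475., 219.]), array([463., 223.])]
0.006637110636168265
```

View pics/z1.png

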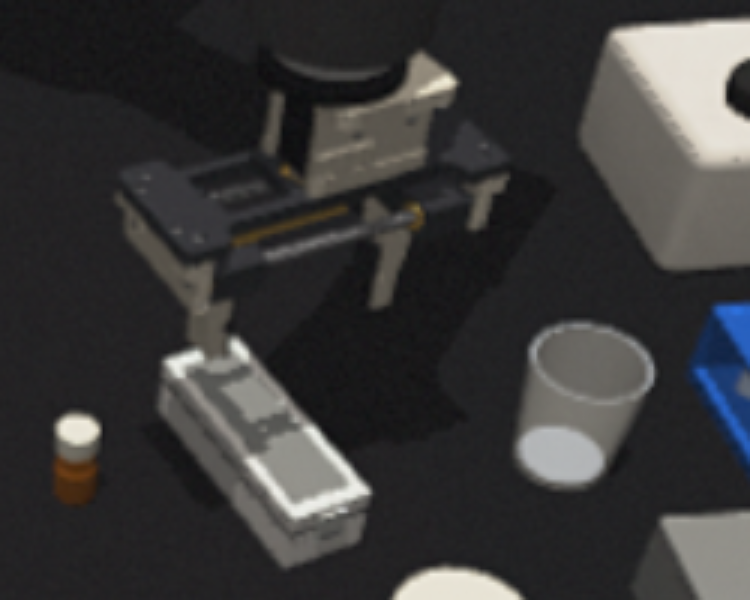

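View pics/z2.png

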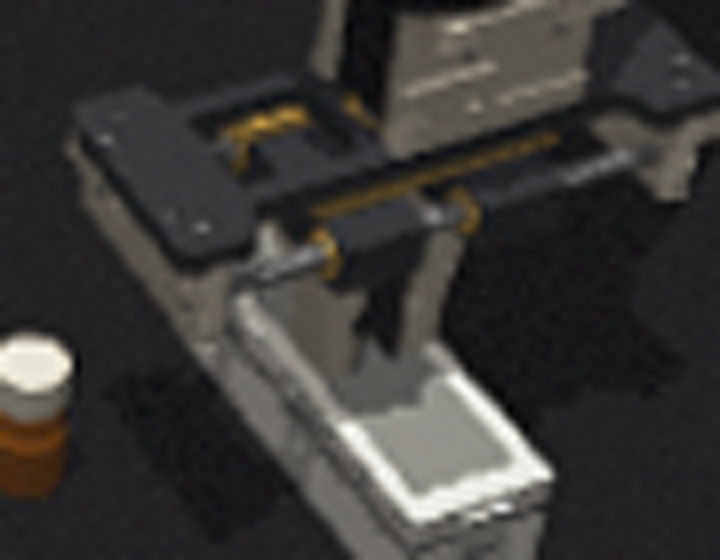

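Run:
```python
from h import *
s=snapshot("scene"); t=np.array(ctrl.get_obs()["tool_pos"])
y=np.radians(-162.47); X=np.array([np.cos(y),np.sin(y),0]); j=np.array([-np.sin(y),np.cos(y),0])
for u,v in((323.1,176.9),(331.9,174.4)):
  for z in(.0114,.03,.042,.05,.06):
    p=ray(s,u,v,z); d=p-t; print(u,z,p.round(3),"along case %.3f jaw %.3f"%(d@X,d@j))
print(ctrl.get_obs()["opening"])
```

```text
323.1 0.0114 [0.436 0.257 0.011] along case 0.017 jaw -0.010
323.1 0.03 [0.455 0.25  0.03 ] along case 0.001 jaw 0.002
323.1 0.042 [0.467 0.246 0.042] along case -0.009 jaw 0.010
323.1 0.05 [0.475 0.243 0.05 ] along case -0.016 jaw 0.015
323.1 0.06 [0.485 0.24  0.06 ] along case -0.025 jaw 0.021
331.9 0.0114 [0.429 0.283 0.011] along case 0.015 jaw -0.037
331.9 0.03 [0.448 0.276 0.03 ] along case -0.000 jaw -0.025
331.9 0.042 [0.46  0.272 0.042] along case -0.011 jaw -0.017
331.9 0.05 [0.468 0.268 0.05 ] along case -0.017 jaw -0.011
331.9 0.06 [0.478 0.265 0.06 ] along case -0.026 jaw -0.005
0.0035721096188814075
```

The fingers closed to nearly shut without touching the case, so their tips must really have been above the lid. I'll open the gripper and see where the tips are.

```bash
python3 -m pendant '[[[0,0,0,0,0,0,1],[0,0,0,0,0,0,1],[0,0,0,0,0,0,1],[0,0,0,0,0,0,1],[0,0,0,0,0,0,1],[0,0,0,0,0,0,1],[0,0,0,0,0,0,1],[0,0,0,0,0,0,1],[0,0,0,0,0,0,1]]]'
python3 - <<'E'
from h import *
s=snapshot("scene"); t=np.array(ctrl.get_obs()["tool_pos"]); print(ctrl.get_obs()["opening"],t,ctrl.get_obs()["force"])
im=cv2.cvtColor(s["image"],cv2.COLOR_RGB2BGR)[125:205,280:380]; cv2.imwrite("pics/z3.png",cv2.resize(im,None,fx=7,fy=7,interpolation=cv2.INTER_CUBIC))
E
```

```text
clock: 6.38
tool_pos: [0.4552, 0.2523, 0.0115]
orientation: [-90.0, -0.0, -162.5]
force: [-0.3, 0.7, 0.2]
opening: 0.0578
0.0617725167644397 [0.45514317 0.25228601 0.01145385] [-0.18706438 -0.99272646 -0.63552022]
```

View pics/z3.png

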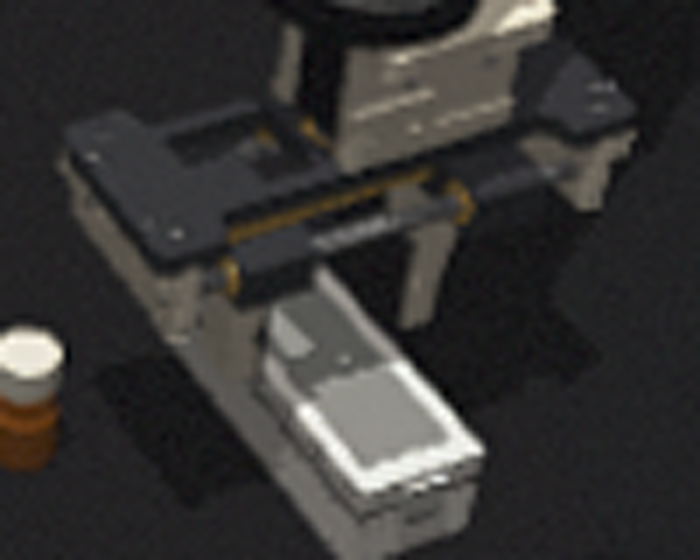

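Run:
```python
from h import *
s=snapshot("scene"); t=np.array(ctrl.get_obs()["tool_pos"])
y=np.radians(-162.47); X=np.array([np.cos(y),np.sin(y),0]); j=np.array([-np.sin(y),np.cos(y),0])
for u,v in((280+34.3,125+54),(280+59.3,125+46.4)):
  for z in(.0,.0114,.02,.03,.035,.042,.05):
    p=ray(s,u,v,z); d=p-t; print(u,z,"along case %.3f jaw %.3f"%(d@X,d@j))
```

```text
314.3 0.0 along case 0.029 jaw 0.010
314.3 0.0114 along case 0.019 jaw 0.017
314.3 0.02 along case 0.012 jaw 0.022
314.3 0.03 along case 0.004 jaw 0.028
314.3 0.035 along case -0.001 jaw 0.031
314.3 0.042 along case -0.007 jaw 0.035
314.3 0.05 along case -0.013 jaw 0.040
339.3 0.0 along case 0.027 jaw -0.071
339.3 0.0114 along case 0.017 jaw -0.063
339.3 0.02 along case 0.010 jaw -0.057
339.3 0.03 along case 0.001 jaw -0.050
339.3 0.035 along case -0.003 jaw -0.046
339.3 0.042 along case -0.009 jaw -0.041
339.3 0.05 along case -0.016 jaw -0.036
```

Run:
```python
from h import *
s=snapshot("scene"); t=np.array(ctrl.get_obs()["tool_pos"])
y=np.radians(-162.47); X=np.array([np.cos(y),np.sin(y),0]); j=np.array([-np.sin(y),np.cos(y),0])
for u,v in((306.4,172.9),(280+588/7,125+205/7),(280+175/7,125+262/7),(280+610/7,125+130/7)):
  print()
  for z in(.06,.07,.08,.09,.10,.11,.12,.13):
    p=ray(s,u,v,z); d=p-t; print(z,"along case %.3f jaw %.3f"%(d@X,d@j))
```

```text
0.06 along case 0.007 jaw 0.053
0.07 along case -0.002 jaw 0.059
0.08 along case -0.011 jaw 0.065
0.09 along case -0.020 jaw 0.071
0.1 along case -0.029 jaw 0.077
0.11 along case -0.038 jaw 0.083
0.12 along case -0.047 jaw 0.088
0.13 along case -0.056 jaw 0.094

0.06 along case 0.007 jaw -0.128
0.07 along case -0.002 jaw -0.119
0.08 along case -0.011 jaw -0.111
0.09 along case -0.020 jaw -0.102
0.1 along case -0.029 jaw -0.094
0.11 along case -0.038 jaw -0.085
0.12 along case -0.047 jaw -0.077
0.13 along case -0.056 jaw -0.068

0.06 along case 0.045 jaw 0.037
0.07 along case 0.035 jaw 0.043
0.08 along case 0.026 jaw 0.049
0.09 along case 0.016 jaw 0.055
0.1 along case 0.006 jaw 0.061
0.11 along case -0.003 jaw 0.067
0.12 along case -0.013 jaw 0.073
0.13 along case -0.022 jaw 0.079

0.06 along case 0.042 jaw -0.163
0.07 along case 0.033 jaw -0.154
0.08 along case 0.023 jaw -0.145
0.09 along case 0.014 jaw -0.136
0.1 along case 0.004 jaw -0.127
0.11 along case -0.005 jaw -0.118
0.12 along case -0.015 jaw -0.109
0.13 along case -0.024 jaw -0.100
```

Tips at ±40 mm and the body's lower edge at about 0.11 m both fit the tool sitting about 31 mm higher than the reported z. Its horizontal position agrees. I'll go down further in small steps while watching the force.

```bash
python3 -m pendant '[[[-0.1,0,0,0,0,0,1],[0,0,0,0,0,0,1],[0,0,0,0,0,0,1],[0,1,0,0,0,0,1],[0,1,0,0,0,0,1],[0,0.4,0,0,0,0,1],[0,0,0,0,0,0,1]]]'
python3 - <<'E'
from h import *
s=snapshot("scene"); t=np.array(ctrl.get_obs()["tool_pos"]); print(ctrl.get_obs()["opening"],t,ctrl.get_obs()["force"])
im=cv2.cvtColor(s["image"],cv2.COLOR_RGB2BGR)[125:205,280:380]; cv2.imwrite("pics/z4.png",cv2.resize(im,None,fx=7,fy=7,interpolation=cv2.INTER_CUBIC))
E
```

```text
clock: 7.12
tool_pos: [0.4552, 0.2516, -0.0143]
orientation: [-89.9, -0.2, -162.5]
force: [0.2, -0.4, -0.3]
opening: 0.0877
0.08785794992850808 [ 0.45556747  0.25193592 -0.01361087] [ 0.0714303   1.36862535 -0.47909126]
```

View pics/z4.png

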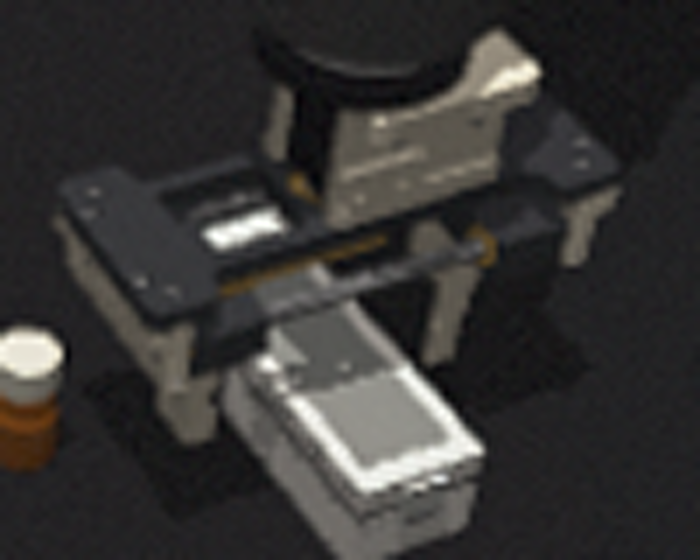

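With reported z at -14 mm there is no contact, which confirms the offset, and the fingers now straddle the case. I'll go down a little more and grip.

```bash
python3 -m pendant '[[[0,0.4,0,0,0,0,0],[0,0,0,0,0,0,0],[0,0,0,0,0,0,0],[0,0,0,0,0,0,0],[0,0,0,0,0,0,0],[0,0,0,0,0,0,0],[0,0,0,0,0,0,0],[0,0,0,0,0,0,0]]]'; python3 go.py .456 .253 0 197.5
```

```text
clock: 7.83
tool_pos: [0.4562, 0.2527, -0.0163]
orientation: [-90.0, 0.0, -162.5]
force: [-0.2, -0.2, 2.2]
opening: 0.0519
clock 7.83 grasp [0.4562 0.2527 0.0025] ori [-9.0010e+01  2.0000e-02 -1.6247e+02] open 0.0519
shift cm now-axes [ 0.01  0.25 -0.04] in final axes [ 0.01  0.25 -0.04] rotvec [ 0.01  0.03 -0.02]
F [-0.23 -0.24  2.23] M [-0.057  0.105  0.011] q [ 50.6  20.1 -33.    0.  -36.8  57. ]
```

Gripped at 51.9 mm. Next: lift, tip one end down, level, and read the moment.

```bash
python3 -m pendant '[[[0,-1.5,0,0,0,0,0],[0,-3,0,0,0,0,0],[0,-3,0,0,0,0,0],[0,-1.5,0,0,0,0,0],[0,0,0,0,0,6,0],[0,0,0,0,0,7,0],[0,0,0,0,0,7,0],[0,0,0,0,0,0,0],[0,0,0,0,0,0,0],[0,0,0,0,0,0,0],[0,0,0,0,0,0,0],[0,0,0,0,0,-7,0]]]'; python3 -m pendant '[[[0,0,0,0,0,-7,0],[0,0,0,0,0,-6,0],[0,0,0,0,0,0,0],[0,0,0,0,0,0,0],[0,0,0,0,0,0,0],[0,0,0,0,0,0,0]]]'; python3 go.py .456 .253 0 197.5;python3 -m pendant '[[[0,0,0,0,0,0,0]]]'; python3 go.py .456 .253 0 197.5
```

```text
clock: 8.83
tool_pos: [0.4677, 0.2335, 0.0735]
orientation: [-87.9, 11.0, -163.3]
force: [2.7, -7.7, -2.9]
opening: 0.0519
clock: 9.33
tool_pos: [0.4727, 0.2401, 0.0771]
orientation: [-88.3, -1.1, -163.7]
force: [-0.8, -0.2, -2.2]
opening: 0.0517
clock 9.33 grasp [0.4729 0.2407 0.0959] ori [ -88.27   -1.13 -163.69] open 0.0517
shift cm now-axes [ 1.09  9.55 -1.94] in final axes [ 1.25  9.59 -1.68] rotvec [-1.72 -1.17  1.15]
F [-0.76 -0.19 -2.23] M [ 0.063 -0.047  0.015] q [ 48.8  14.3 -25.8   1.1 -51.8  56.8]
clock: 9.42
tool_pos: [0.4725, 0.24, 0.0775]
orientation: [-88.3, -1.1, -163.7]
force: [0.1, -0.1, -3.3]
opening: 0.0522
clock 9.42 grasp [0.4727 0.2407 0.0963] ori [ -88.27   -1.1  -163.65] open 0.0522
shift cm now-axes [ 1.07  9.6  -1.94] in final axes [ 1.23  9.63 -1.68] rotvec [-1.71 -1.14  1.11]
F [ 0.08 -0.14 -3.33] M [ 0.072 -0.013  0.025] q [ 48.9  14.2 -25.9   1.1 -51.8  56.8]
```

```bash
python3 -m pendant '[[[0,0,0,0,0,-6,0],[0,0,0,0,0,-7,0],[0,0,0,0,0,-7,0],[0,0,0,0,0,0,0],[0,0,0,0,0,0,0],[0,0,0,0,0,0,0],[0,0,0,0,0,0,0],[0,0,0,0,0,7,0],[0,0,0,0,0,7,0],[0,0,0,0,0,6,0],[0,0,0,0,0,0,0],[0,0,0,0,0,0,0]]]'; python3 -m pendant '[[[0,0,0,0,0,0,0],[0,0,0,0,0,0,0]]]'; python3 go.py .456 .253 0 197.5;python3 -m pendant '[[[0,0,0,0,0,0,0]]]'; python3 go.py .456 .253 0 197.5
```

```text
clock: 10.42
tool_pos: [0.4704, 0.239, 0.08]
orientation: [-88.4, -0.9, -163.5]
force: [0.5, 0.2, -2.3]
opening: 0.0517
clock: 10.58
tool_pos: [0.474, 0.2415, 0.0794]
orientation: [-88.4, -0.9, -163.6]
force: [0.4, 1.2, -2.2]
opening: 0.0517
clock 10.58 grasp [0.4741 0.242  0.0982] ori [ -88.38   -0.92 -163.63] open 0.0517
shift cm now-axes [ 1.27  9.79 -1.84] in final axes [ 1.4   9.82 -1.59] rotvec [-1.61 -1.12  0.94]
F [ 0.44  1.21 -2.18] M [ 0.107 -0.136  0.044] q [ 48.8  14.1 -25.7   1.1 -51.9  56.8]
clock: 10.67
tool_pos: [0.4741, 0.2412, 0.0785]
orientation: [-88.3, -1.0, -163.7]
force: [-0.2, 0.2, -1.5]
opening: 0.052
clock 10.67 grasp [0.4743 0.2418 0.0973] ori [ -88.33   -1.   -163.68] open 0.0520
shift cm now-axes [ 1.27  9.7  -1.87] in final axes [ 1.41  9.73 -1.62] rotvec [-1.66 -1.17  1.02]
F [-0.19  0.15 -1.55] M [ 0.077 -0.028  0.046] q [ 48.8  14.3 -25.6   1.1 -51.9  56.8]
```

The single readings are too noisy, so I'll average several at each end.

```bash
cat > avg.py <<'E'
from h import *
M=[];F=[]
for i in range(10):
    snapshot("top"); o=ctrl.get_obs(); M.append(o["moment"]); F.append(o["force"])
M=np.array(M);F=np.array(F)
Rt=R.from_euler('xyz',o["orientation"],degrees=True).as_matrix()
print("clock %.2f"%o["clock"],"F",F.mean(0).round(2),"M",M.mean(0).round(3),"sd",M.std(0).round(3),"M tool",(Rt.T@M.mean(0)).round(4),"F tool",(Rt.T@F.mean(0)).round(2),"ori",o["orientation"].round(2),"pos",o["tool_pos"].round(4))
E
python3 avg.py
python3 -m pendant '[[[0,0,0,0,0,4,0],[0,0,0,0,0,5,0],[0,0,0,0,0,5,0],[0,0,0,0,0,4,0],[0,0,0,0,0,0,0],[0,0,0,0,0,0,0],[0,0,0,0,0,0,0],[0,0,0,0,0,0,0],[0,0,0,0,0,-4,0],[0,0,0,0,0,-5,0],[0,0,0,0,0,-5,0],[0,0,0,0,0,-4,0]]]'
python3 -m pendant '[[[0,0,0,0,0,0,0],[0,0,0,0,0,0,0],[0,0,0,0,0,0,0]]]'
python3 avg.py
```

```text
clock 11.17 F [-0.15  0.12 -2.6 ] M [ 0.085 -0.046 -0.004] sd [0.034 0.033 0.018] M tool [-0.0689  0.0044  0.0676] F tool [ 0.06  2.6  -0.24] ori [ -88.26   -1.11 -163.68] pos [0.4733 0.2403 0.0775]
clock: 12.17
tool_pos: [0.4755, 0.2438, 0.0791]
orientation: [-88.5, -1.2, -163.6]
force: [1.7, 0.2, -1.5]
opening: 0.0519
clock: 12.42
tool_pos: [0.4743, 0.2401, 0.0773]
orientation: [-88.2, -1.1, -163.8]
force: [-0.5, 0.7, -2.5]
opening: 0.0521
clock 12.92 F [ 0.08 -0.09 -2.35] M [ 0.087 -0.046  0.005] sd [0.027 0.033 0.022] M tool [-0.0702 -0.0044  0.069 ] F tool [-0.09  2.36  0.04] ori [ -88.21   -1.09 -163.71] pos [0.4739 0.2399 0.0781]
```

The jaw-axis moment is 0.068 after tipping one way and 0.069 after the other, so nothing shifts and the left case is solid. I'll set it back.

```bash
python3 go.py .4562 .2527 .06 197.53
```

```text
clock 12.92 grasp [0.4741 0.2406 0.0969] ori [ -88.21   -1.09 -163.71] open 0.0518
shift cm now-axes [ 1.31  3.66 -1.78] in final axes [ 1.34  3.69 -1.69] rotvec [-1.78 -1.22  1.11]
F [-0.14 -0.24 -2.05] M [ 0.094 -0.097  0.026] q [ 48.8  14.3 -25.7   1.2 -51.9  56.8]
```

```bash
python3 -m pendant '[[[0,0,0,-1.8,-1.2,1.1,0],[0.7,1,-0.85,0,0,0,0],[0.6,1.5,-0.8,0,0,0,0],[0,1.2,0,0,0,0,0],[0,0,0,0,0,0,0],[0,0,0,0,0,0,0],[0,0,0,0,0,0,0]]]'; python3 go.py .4562 .2527 .0035 197.53
```

```text
clock: 13.5
tool_pos: [0.4572, 0.252, 0.0415]
orientation: [-90.0, 0.0, -162.5]
force: [-0.3, 0.3, -2.4]
opening: 0.052
clock 13.50 grasp [0.4572 0.252  0.0603] ori [-9.0020e+01  1.0000e-02 -1.6249e+02] open 0.0520
shift cm now-axes [ 0.08  5.68 -0.1 ] in final axes [ 0.07  5.68 -0.1 ] rotvec [ 0.02 -0.02 -0.01]
F [-0.34  0.27 -2.41] M [-0.049 -0.055  0.007] q [ 50.4  15.3 -29.9  -0.  -44.9  57.1]
```

```bash
python3 -m pendant '[[[0.1,1.5,-0.1,0,0,0,0],[0,2,0,0,0,0,0],[0,1,0,0,0,0,0],[0,0.6,0,0,0,0,0],[0,0.3,0,0,0,0,0],[0,0.2,0,0,0,0,0],[0,0,0,0,0,0,0],[0,0,0,0,0,0,0]]]'; python3 go.py .4562 .2527 .0025 197.53
```

```text
clock: 14.17
tool_pos: [0.4558, 0.2527, -0.0145]
orientation: [-90.0, 0.0, -162.5]
force: [0.1, -0.1, -2.2]
opening: 0.0519
clock 14.17 grasp [0.4558 0.2527 0.0043] ori [-9.003e+01  2.000e-02 -1.625e+02] open 0.0519
shift cm now-axes [-0.04  0.18  0.01] in final axes [-0.04  0.18  0.01] rotvec [ 0.03 -0.03 -0.02]
F [ 0.07 -0.12 -2.24] M [-0.042 -0.039  0.   ] q [ 50.6  19.9 -33.   -0.  -37.1  56.9]
```

```bash
python3 -m pendant '[[[0,0.1,0,0,0,0,0],[0,0.1,0,0,0,0,0],[0,0,0,0,0,0,0],[0,0,0,0,0,0,0]]]'; python3 go.py .4562 .2527 .0025 197.53;  python3 -m pendant '[[[0,0,0,0,0,0,1],[0,0,0,0,0,0,1],[0,0,0,0,0,0,1],[0,0,0,0,0,0,1],[0,0,0,0,0,0,1],[0,0,0,0,0,0,1],[0,-1,0,0,0,0,1],[0,-3,0,0,0,0,1],[0,-3,0,0,0,0,1],[0,-3,0,0,0,0,1],[0,-1,0,0,0,0,1],[0,0,0,0,0,0,1]]]';python3 go.py .454 -.024 .10 152
```

```text
clock: 14.5
tool_pos: [0.4558, 0.2527, -0.0163]
orientation: [-90.0, 0.0, -162.5]
force: [-2.4, -0.2, 6.6]
opening: 0.0518
clock 14.50 grasp [0.4558 0.2527 0.0025] ori [-9.0040e+01  3.0000e-02 -1.6249e+02] open 0.0518
shift cm now-axes [-0.04 -0.    0.01] in final axes [-0.04 -0.    0.01] rotvec [ 0.04 -0.02 -0.03]
F [-2.41 -0.23  6.62] M [-0.248  0.734 -0.06 ] q [ 50.6  20.1 -33.1  -0.  -36.8  56.9]
clock: 15.5
tool_pos: [0.4572, 0.2539, 0.0969]
orientation: [-90.2, 0.3, -162.5]
force: [0.9, -0.0, -0.6]
opening: 0.0875
clock 15.50 grasp [0.4571 0.2539 0.1157] ori [ -90.19    0.31 -162.48] open 0.0875
shift cm now-axes [ 8.67  1.44 26.41] in final axes [-12.77   1.57  24.68] rotvec [ 0.3  45.52 -0.22]
F [ 0.89 -0.01 -0.64] M [-0.019 -0.049  0.011] q [ 50.6  11.2 -26.4   0.  -52.   56.9]
```

```bash
python3 -m pendant '[[[1.08,0,3.3,0,0,0,1],[1.08,0,3.3,0,0,0,1],[1.08,0,3.3,0,0,0,1],[1.08,0,3.3,0,0,0,1],[1.08,0,3.3,0,0,0,1],[1.09,0,3.3,0,0,0,1],[1.09,0,3.3,0,0,0,1],[1.09,0,3.3,0,0,0,1],[0,0,0,0,6.5,0,1],[0,0,0,0,6.5,0,1],[0,0,0,0,6.5,0,1],[0,0,0,0,6.5,0,1]]]'; python3 -m pendant '[[[0,0,0,0,6.5,0,1],[0,0,0,0,6.5,0,1],[0,0,0,0,6.5,0,1],[0,0,0,0,0,0,1],[0,0,0,0,0,0,1]]]';python3 go.py .454 -.024 .04 152
python3 - <<'E'
from fit import *
T=snapshot("top"); S=snapshot("scene"); save(T,"l_set"); save(S,"l_set_s")
for s in (T,S):
    uv=proj(s,[.456,.253,.02])
    for d in silhouettes(s,"case_left"):
        b=d["bbox"]
        if np.hypot(b[0]+b[2]/2-uv[0],b[1]+b[3]/2-uv[1])<25: print(d["confidence"],np.round(fit([(s,d["mask"].astype(float))],[.456,.253,.305],.15,.052,.042),3)); break
E
```

```text
clock: 16.5
tool_pos: [0.4515, -0.0262, 0.0924]
orientation: [-90.0, -0.1, 171.1]
force: [0.6, -0.8, -0.1]
opening: 0.0874
clock: 16.92
tool_pos: [0.4517, -0.0256, 0.0925]
orientation: [-90.0, -0.1, 152.2]
force: [0.2, -0.3, 0.1]
opening: 0.0878
clock 16.92 grasp [ 0.4517 -0.0256  0.1113] ori [-8.9950e+01 -7.0000e-02  1.5219e+02] open 0.0878
shift cm now-axes [-0.13  7.13 -0.26] in final axes [-0.12  7.13 -0.25] rotvec [-0.05  0.19  0.07]
F [ 0.15 -0.31  0.09] M [ 0.02  -0.033  0.044] q [ 21.8   5.1 -34.6  -0.  -50.4  40.4]
0.54 [4.8200e-01 2.4000e-01 3.4308e+01 3.4000e-02]
0.57 [ 0.452  0.253 14.947  0.884]
```

View pics/l_set_s.png

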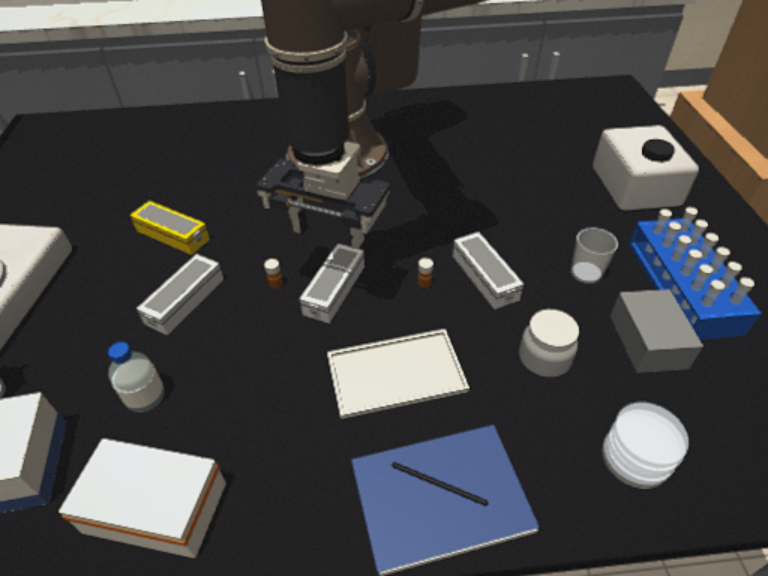

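The left case is back at (487,268) px, flat, within 2 mm of its start. The gripper is over the middle case at (333,283), and the vials haven't moved. I'll descend.

```bash
python3 -m pendant '[[[-0.1,2,-0.25,0,0,0,1],[0,3,0,0,0,0,1],[0,3,0,0,0,0,1],[0,1.5,0,0,0,0,1],[0,0.8,0,0,0,0,1],[0,0.4,0,0,0,0,1],[0,0.2,0,0,0,0,1],[0,0,0,0,0,0,1]]]'; python3 go.py .454 -.024 .0025 152
```

```text
clock: 17.78
tool_pos: [0.4547, -0.0236, -0.0157]
orientation: [-90.0, 0.0, 152.0]
force: [-0.2, 0.7, -0.5]
opening: 0.0877
clock 17.78 grasp [ 0.4547 -0.0236  0.0031] ori [-90.02   0.   152.03] open 0.0877
shift cm now-axes [0.04 0.06 0.07] in final axes [0.04 0.06 0.07] rotvec [ 0.02  0.03 -0.  ]
F [-0.21  0.67 -0.46] M [-0.021  0.026  0.021] q [ 21.9  15.1 -41.3  -0.  -33.6  40.1]
```

```bash
python3 -m pendant '[[[0,0,0,0,0,0,0],[0,0,0,0,0,0,0],[0,0,0,0,0,0,0],[0,0,0,0,0,0,0],[0,0,0,0,0,0,0],[0,0,0,0,0,0,0],[0,0,0,0,0,0,0],[0,0,0,0,0,0,0]]]'; python3 go.py .454 -.024 .0025 152
```

```text
clock: 18.45
tool_pos: [0.4541, -0.0238, -0.0159]
orientation: [-90.0, -0.0, 152.0]
force: [-1.1, 0.0, 4.6]
opening: 0.0517
clock 18.45 grasp [ 0.4542 -0.0238  0.0029] ori [-8.9990e+01 -3.0000e-02  1.5199e+02] open 0.0517
shift cm now-axes [0.01 0.04 0.02] in final axes [0.01 0.04 0.02] rotvec [-0.01 -0.01  0.03]
F [-1.14  0.05  4.62] M [-0.111  0.455 -0.007] q [ 21.9  15.1 -41.4  -0.  -33.6  40.1]
```

```bash
python3 -m pendant '[[[0,-1.5,0,0,0,0,0],[0,-3,0,0,0,0,0],[0,-3,0,0,0,0,0],[0,-1.5,0,0,0,0,0],[0,0,0,0,0,0,0],[0,0,0,0,0,4,0],[0,0,0,0,0,5,0],[0,0,0,0,0,5,0],[0,0,0,0,0,4,0],[0,0,0,0,0,0,0],[0,0,0,0,0,0,0],[0,0,0,0,0,0,0]]]'; python3 -m pendant '[[[0,0,0,0,0,-4,0],[0,0,0,0,0,-5,0],[0,0,0,0,0,-5,0],[0,0,0,0,0,-4,0],[0,0,0,0,0,0,0],[0,0,0,0,0,0,0],[0,0,0,0,0,0,0]]]'
python3 avg.py
python3 -m pendant '[[[0,0,0,0,0,-4,0],[0,0,0,0,0,-5,0],[0,0,0,0,0,-5,0],[0,0,0,0,0,-4,0],[0,0,0,0,0,0,0],[0,0,0,0,0,0,0],[0,0,0,0,0,0,0],[0,0,0,0,0,0,0],[0,0,0,0,0,4,0],[0,0,0,0,0,5,0],[0,0,0,0,0,5,0],[0,0,0,0,0,4,0]]]'
python3 -m pendant '[[[0,0,0,0,0,0,0],[0,0,0,0,0,0,0],[0,0,0,0,0,0,0]]]'
python3 avg.py
```

```text
clock: 19.45
tool_pos: [0.4568, -0.0256, 0.0778]
orientation: [-89.7, 16.5, 151.9]
force: [0.2, -0.2, -2.2]
opening: 0.0514
clock: 20.03
tool_pos: [0.4565, -0.028, 0.0773]
orientation: [-89.4, -0.4, 151.6]
force: [0.1, -0.4, -2.1]
opening: 0.0516
clock 20.53 F [ 0.13 -0.05 -2.15] M [ 0.035 -0.027  0.008] sd [0.032 0.031 0.041] M tool [-0.0438 -0.0076  0.0067] F tool [-0.15  2.15 -0.03] ori [-89.59  -0.2  151.76] pos [ 0.4584 -0.0268  0.0793]
clock: 21.53
tool_pos: [0.4582, -0.0263, 0.08]
orientation: [-89.7, 0.1, 151.8]
force: [0.8, -0.6, -1.7]
opening: 0.0518
clock: 21.78
tool_pos: [0.4586, -0.0262, 0.08]
orientation: [-89.7, -0.2, 151.8]
force: [0.8, 0.0, -2.1]
opening: 0.0518
clock 22.28 F [ 0.07 -0.24 -2.3 ] M [ 0.015 -0.022 -0.014] sd [0.038 0.027 0.029] M tool [-0.0235  0.0139  0.0122] F tool [-0.19  2.3   0.16] ori [-89.55  -0.24 151.71] pos [ 0.4584 -0.0271  0.0788]
```

Middle: 0.007 against 0.012, so no shift and it is solid. I'll set it back.

```bash
python3 go.py .4542 -.0238 .04 152; python3 -m pendant '[[[0,0,0,-0.45,-0.2,0.25,0],[0.2,1.5,-0.5,0,0,0,0],[0,2,0,0,0,0,0],[0,1.5,0,0,0,0,0],[0,0.5,0,0,0,0,0],[0,0,0,0,0,0,0],[0,0,0,0,0,0,0]]]';  python3 go.py .4542 -.0238 .0035 152
```

```text
clock 22.28 grasp [ 0.4586 -0.0271  0.0976] ori [-89.55  -0.24 151.71] open 0.0513
shift cm now-axes [ 0.52  5.77 -0.12] in final axes [ 0.54  5.76 -0.08] rotvec [-0.45 -0.29  0.25]
F [-0.26 -0.09 -2.04] M [ 0.061  0.038 -0.022] q [ 21.4   7.1 -34.6   0.1 -48.8  40.2]
clock: 22.87
tool_pos: [0.4593, -0.0216, 0.0244]
orientation: [-90.0, 0.0, 152.0]
force: [0.0, -0.1, -2.3]
opening: 0.0519
clock 22.87 grasp [ 0.4593 -0.0216  0.0432] ori [-9.0010e+01  4.0000e-02  1.5195e+02] open 0.0519
shift cm now-axes [0.35 3.97 0.43] in final axes [0.35 3.97 0.43] rotvec [ 0.01 -0.05 -0.04]
F [ 0.04 -0.08 -2.32] M [-0.004 -0.057  0.014] q [ 22.   11.4 -38.5   0.  -40.   39.9]
```

```bash
python3 -m pendant '[[[0.35,1,0.4,0,0,0,0],[0,1,0,0,0,0,0],[0,0.9,0,0,0,0,0],[0,0.6,0,0,0,0,0],[0,0.3,0,0,0,0,0],[0,0.1,0,0,0,0,0],[0,0.1,0,0,0,0,0],[0,0,0,0,0,0,0],[0,0,0,0,0,0,0]]]'; python3 go.py .4542 -.0238 .003 152
```

```text
clock: 23.62
tool_pos: [0.4545, -0.0234, -0.0156]
orientation: [-90.0, 0.1, 151.9]
force: [-0.7, -0.4, -2.7]
opening: 0.0518
clock 23.62 grasp [ 0.4544 -0.0234  0.0032] ori [-9.0050e+01  6.0000e-02  1.5194e+02] open 0.0518
shift cm now-axes [-0.    0.02  0.05] in final axes [-0.    0.02  0.05] rotvec [ 0.05 -0.06 -0.06]
F [-0.71 -0.43 -2.73] M [-0.016 -0.019  0.006] q [ 22.   15.  -41.4   0.  -33.5  39.9]
```

```bash
python3 -m pendant '[[[0,0.1,0,0,0,0,0],[0,0,0,0,0,0,0],[0,0,0,0,0,0,0]]]'; python3 -m pendant '[[[0,0,0,0,0,0,1],[0,0,0,0,0,0,1],[0,0,0,0,0,0,1],[0,0,0,0,0,0,1],[0,0,0,0,0,0,1],[0,0,0,0,0,0,1],[0,-1,0,0,0,0,1],[0,-3,0,0,0,0,1],[0,-3,0,0,0,0,1],[0,-3,0,0,0,0,1],[0,-1,0,0,0,0,1],[0,0,0,0,0,0,1]]]';python3 go.py .451 -.294 .11 146
```

```text
clock: 23.87
tool_pos: [0.4545, -0.0233, -0.0159]
orientation: [-90.1, 0.1, 152.0]
force: [-4.6, 1.4, 11.1]
opening: 0.0518
clock: 24.87
tool_pos: [0.4561, -0.0229, 0.0961]
orientation: [-90.3, 0.3, 152.0]
force: [-0.0, -0.0, 0.9]
opening: 0.0879
clock 24.87 grasp [ 0.456  -0.0229  0.1149] ori [-90.26   0.27 151.96] open 0.0879
shift cm now-axes [-12.3    0.44  24.17] in final axes [-14.75   0.49  22.76] rotvec [ 0.28  5.96 -0.26]
F [-0.05 -0.01  0.9 ] M [ 0.005 -0.056  0.024] q [ 22.    5.  -34.2   0.1 -50.4  39.9]
```

```bash
python3 -m pendant '[[[-1.5,0,3,0,0,0,1],[-1.5,0,3,0,0,0,1],[-1.5,0,3,0,0,0,1],[-1.5,0,3,0,0,0,1],[-1.5,0,3,0,0,0,1],[-1.6,0,3,0,0,0,1],[-1.6,0,3.1,0,0,0,1],[-1.6,0,3.1,0,0,0,1],[0,0,0,0.2,6,-0.2,1],[0,0,0,0,0,0,1],[0,0,0,0,0,0,1]]]'; python3 go.py .451 -.294 .0025 146
python3 - <<'E'
from fit import *
T=snapshot("top"); S=snapshot("scene"); save(T,"m_set"); save(S,"m_set_s")
for s in (T,S):
  for nm,p,a in(("L",[.456,.253],.305),("M",[.454,-.024],-.49)):
    uv=proj(s,p+[.02])
    c=[d for n in("case_left","case_middle") for d in silhouettes(s,n) if np.hypot(d["bbox"][0]+d["bbox"][2]/2-uv[0],d["bbox"][1]+d["bbox"][3]/2-uv[1])<12]
    if c: print(nm,np.round(fit([(s,c[0]["mask"].astype(float))],p+[a],.15,.052,.042),3))
E
```

```text
clock: 25.78
tool_pos: [0.4478, -0.2948, 0.0918]
orientation: [-89.8, -0.3, 146.0]
force: [-0.5, 0.4, 0.4]
opening: 0.0875
clock 25.78 grasp [ 0.448  -0.2948  0.1106] ori [-89.79  -0.28 145.98] open 0.0875
shift cm now-axes [-0.26 10.81 -0.28] in final axes [-0.21 10.81 -0.24] rotvec [-0.21 -0.02  0.28]
F [-0.5   0.43  0.38] M [0.079 0.026 0.015] q [-12.3  13.1 -24.7   0.1 -52.5  68.2]
L [ 0.455  0.253 18.535  0.855]
M [ 4.5600e-01 -2.5000e-02 -2.8649e+01  9.3800e-01]
L [ 0.456  0.253 18.076  0.954]
M [ 4.5500e-01 -2.4000e-02 -2.6677e+01  9.3800e-01]
```

View pics/m_set_s.png

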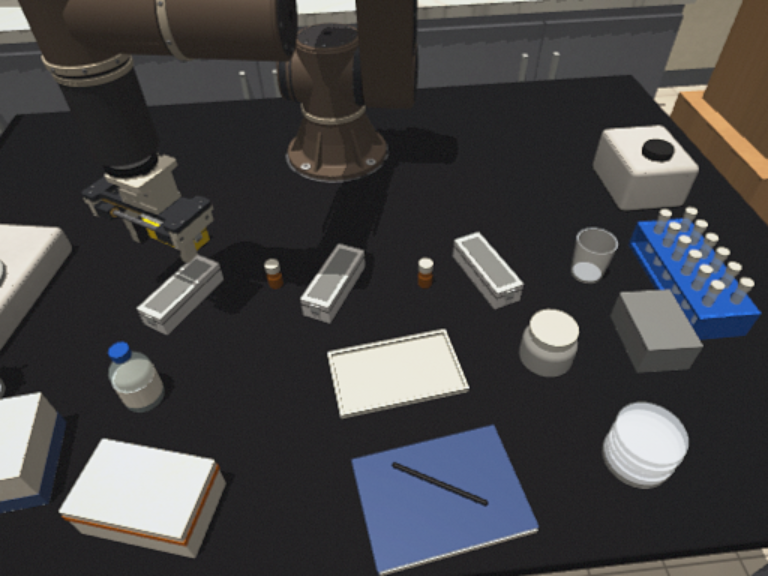

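Left and middle cases are both back within 2 mm and flat. The gripper is over the right (white) case at (181,293), not the yellow one. I'll descend and grip.

```bash
python3 -m pendant '[[[-0.2,2,-0.25,-0.2,0,0.25,1],[0,3,0,0,0,0,1],[0,3,0,0,0,0,1],[0,1.5,0,0,0,0,1],[0,0.8,0,0,0,0,1],[0,0.3,0,0,0,0,1],[0,0.2,0,0,0,0,1],[0,0,0,0,0,0,1]]]'; python3 go.py .451 -.294 .0025 146
```

```text
clock: 26.95
tool_pos: [0.4525, -0.2942, -0.0143]
orientation: [-90.0, 0.2, 146.0]
force: [-0.2, 0.0, -0.7]
opening: 0.0877
clock 26.95 grasp [ 0.4525 -0.2942  0.0045] ori [-90.03   0.15 145.95] open 0.0877
shift cm now-axes [0.13 0.2  0.07] in final axes [0.13 0.2  0.07] rotvec [ 0.03 -0.05 -0.15]
F [-0.24  0.03 -0.7 ] M [ 0.058  0.05  -0.005] q [-12.2  21.2 -30.8   0.  -37.9  68.1]
```

```bash
python3 -m pendant '[[[0,0,0,0,0,0,0],[0,0,0,0,0,0,0],[0,0,0,0,0,0,0],[0,0,0,0,0,0,0],[0,0,0,0,0,0,0],[0,0,0,0,0,0,0],[0,0,0,0,0,0,0],[0,0,0,0,0,0,0]]]'; python3 go.py .451 -.294 .0025 146
```

```text
clock: 27.62
tool_pos: [0.4519, -0.2941, -0.0148]
orientation: [-90.0, 0.1, 145.9]
force: [-1.2, 1.0, 3.3]
opening: 0.0518
clock 27.62 grasp [ 0.4518 -0.294   0.004 ] ori [-9.0010e+01  1.0000e-01  1.4595e+02] open 0.0518
shift cm now-axes [0.07 0.15 0.04] in final axes [0.07 0.15 0.04] rotvec [ 0.01 -0.05 -0.1 ]
F [-1.19  0.97  3.32] M [0.27  0.153 0.123] q [-12.2  21.2 -30.8   0.  -37.9  68.1]
```

```bash
python3 -m pendant '[[[0,-1.5,0,0,0,0,0],[0,-3,0,0,0,0,0],[0,-3,0,0,0,0,0],[0,-1.5,0,0,0,0,0],[0,0,0,0,0,0,0],[0,0,0,0,0,4,0],[0,0,0,0,0,5,0],[0,0,0,0,0,5,0],[0,0,0,0,0,4,0],[0,0,0,0,0,0,0],[0,0,0,0,0,0,0],[0,0,0,0,0,0,0]]]'; python3 -m pendant '[[[0,0,0,0,0,-4,0],[0,0,0,0,0,-5,0],[0,0,0,0,0,-5,0],[0,0,0,0,0,-4,0],[0,0,0,0,0,0,0],[0,0,0,0,0,0,0],[0,0,0,0,0,0,0]]]'
python3 avg.py
python3 -m pendant '[[[0,0,0,0,0,-4,0],[0,0,0,0,0,-5,0],[0,0,0,0,0,-5,0],[0,0,0,0,0,-4,0],[0,0,0,0,0,0,0],[0,0,0,0,0,0,0],[0,0,0,0,0,0,0],[0,0,0,0,0,0,0],[0,0,0,0,0,4,0],[0,0,0,0,0,5,0],[0,0,0,0,0,5,0],[0,0,0,0,0,4,0]]]'
python3 -m pendant '[[[0,0,0,0,0,0,0],[0,0,0,0,0,0,0],[0,0,0,0,0,0,0]]]'
python3 avg.py
```

```text
clock: 28.62
tool_pos: [0.451, -0.2938, 0.0742]
orientation: [-90.0, 18.0, 145.9]
force: [0.7, -0.3, -3.3]
opening: 0.0517
clock: 29.2
tool_pos: [0.4521, -0.2939, 0.0742]
orientation: [-90.0, 0.1, 145.9]
force: [-0.3, 0.9, -4.9]
opening: 0.0518
clock 29.70 F [-0.18 -0.09 -4.21] M [-0.012 -0.031 -0.001] sd [0.031 0.033 0.022] M tool [-0.008   0.0008  0.0326] F tool [0.1  4.21 0.18] ori [-9.0030e+01  1.2000e-01  1.4595e+02] pos [ 0.4517 -0.2939  0.0753]
clock: 30.7
tool_pos: [0.4512, -0.2935, 0.0763]
orientation: [-90.1, 0.4, 146.0]
force: [-0.2, 0.1, -3.2]
opening: 0.0516
clock: 30.95
tool_pos: [0.4519, -0.2938, 0.0762]
orientation: [-90.0, 0.2, 146.0]
force: [1.7, 0.3, -4.2]
opening: 0.0517
clock 31.45 F [ 0.35 -0.06 -4.09] M [0.029 0.041 0.   ] sd [0.031 0.027 0.027] M tool [-0.0012 -0.0004 -0.0504] F tool [-0.32  4.09 -0.14] ori [-9.0000e+01  5.0000e-02  1.4593e+02] pos [ 0.4517 -0.2941  0.0747]
```

Right: +0.033 against -0.050 N m, a clear shift though smaller than the 0.13 expected. I'll repeat it with a longer tip to confirm.

```bash
python3 -m pendant '[[[0,0,0,0,0,4,0],[0,0,0,0,0,5,0],[0,0,0,0,0,5,0],[0,0,0,0,0,5,0],[0,0,0,0,0,5,0],[0,0,0,0,0,0,0],[0,0,0,0,0,0,0],[0,0,0,0,0,0,0],[0,0,0,0,0,0,0],[0,0,0,0,0,0,0],[0,0,0,0,0,0,0],[0,0,0,0,0,0,0]]]'
python3 -m pendant '[[[0,0,0,0,0,-5,0],[0,0,0,0,0,-5,0],[0,0,0,0,0,-5,0],[0,0,0,0,0,-5,0],[0,0,0,0,0,-4,0],[0,0,0,0,0,0,0],[0,0,0,0,0,0,0],[0,0,0,0,0,0,0],[0,0,0,0,0,0,0],[0,0,0,0,0,0,0],[0,0,0,0,0,0,0]]]'
python3 avg.py
python3 - <<'E'
from h import *
s=snapshot("scene"); save(s,"r_up_s")
E
```

```text
clock: 32.45
tool_pos: [0.4538, -0.3073, 0.0825]
orientation: [-89.3, 20.8, 145.7]
force: [0.9, -1.2, -4.3]
opening: 0.0515
clock: 33.37
tool_pos: [0.4523, -0.3151, 0.0849]
orientation: [-88.7, -0.5, 145.1]
force: [-0.8, -0.2, -4.2]
opening: 0.0518
clock 33.87 F [ 0.14  0.27 -4.17] M [ 0.044 -0.143  0.009] sd [0.034 0.019 0.021] M tool [-0.118  -0.0082  0.0916] F tool [ 0.    4.16 -0.39] ori [-88.73  -0.58 145.05] pos [ 0.4527 -0.3155  0.0845]
```

View pics/r_up_s.png

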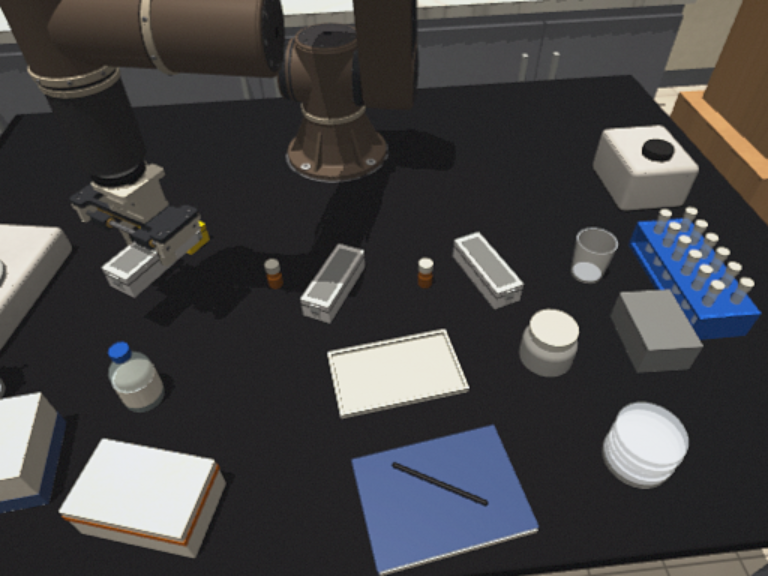

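The third reading is +0.092, so the shift is about 0.14 N m. The right case rattles and it is still in hand. I'll raise it and carry it over the tray.

```bash
python3 -m pendant '[[[0,0,0,-1.3,-0.9,0.6,0],[0,-2,0,0,0,0,0],[0,-3,0,0,0,0,0],[0,-2,0,0,0,0,0],[0,0,0,0,0,0,0]]]'; python3 go.py .65 .065 .172 146
```

```text
clock: 34.33
tool_pos: [0.4553, -0.3169, 0.1593]
orientation: [-90.1, 0.4, 146.0]
force: [1.3, -0.1, -3.6]
opening: 0.052
clock 34.33 grasp [ 0.4551 -0.3169  0.1781] ori [-90.08   0.44 146.  ] open 0.0520
shift cm now-axes [  5.2    0.63 -42.55] in final axes [  5.2    0.61 -42.55] rotvec [ 0.08  0.   -0.44]
F [ 1.28 -0.14 -3.59] M [-0.121 -0.191 -0.04 ] q [-14.6  10.5 -18.1   0.1 -60.9  70.5]
```

```bash
python3 -m pendant '[[[0.2,0,-1.5,0,0,0,0],[0.3,0,-2.5,0,0,0,0],[0.3,0,-2.5,0,0,0,0],[0.3,0,-2.5,0,0,0,0],[0.3,0,-2.5,0,0,0,0],[0.3,0,-2.5,0,0,0,0],[0.3,0,-2.5,0,0,0,0],[0.3,0,-2.5,0,0,0,0],[0.3,0,-2.5,0,0,0,0],[0.3,0,-2.5,0,0,0,0],[0.3,0,-2.5,0,0,0,0],[0.3,0,-2.5,0,0,0,0]]]'; python3 -m pendant '[[[0.3,0,-2.5,0,0,0,0],[0.3,0,-2.5,0,0,0,0],[0.3,0,-2.5,0,0,0,0],[0.3,0,-2.5,0,0,0,0],[0.3,0,-2,0,0,0,0],[0.2,0,-1,0,0,0,0],[0,0,0,0,0,0,0],[0,0,0,0,0,0,0],[0,0,0,0,0,0,0]]]';python3 go.py .65 .065 .172 146
```

```text
clock: 35.33
tool_pos: [0.5859, -0.0544, 0.1536]
orientation: [-90.0, -0.1, 146.0]
force: [0.5, -0.6, -3.7]
opening: 0.0518
clock: 36.08
tool_pos: [0.6441, 0.061, 0.1543]
orientation: [-90.0, -0.0, 145.9]
force: [0.0, 0.0, -4.5]
opening: 0.0516
clock 36.08 grasp [0.6441 0.061  0.1731] ori [-8.9980e+01 -3.0000e-02  1.4594e+02] open 0.0516
shift cm now-axes [-0.27  0.11 -0.66] in final axes [-0.27  0.11 -0.66] rotvec [-0.02 -0.06  0.03]
F [ 0.04  0.02 -4.46] M [-0.067 -0.037  0.066] q [ 22.7  19.5  -6.4  -0.  -64.2  33.3]
```

```bash
python3 -m pendant '[[[-0.25,0.1,-0.65,0,0,0,0],[0,0,0,0,0,0,0],[0,0,0,0,0,0,0],[0,0,0,0,0,0,0],[0,0,0,0,0,0,0]]]';python3 go.py .65 .065 .172 146
python3 - <<'E'
from fit import *
T=snapshot("top"); S=snapshot("scene"); save(T,"end_t")
im=cv2.cvtColor(S["image"],cv2.COLOR_RGB2BGR)
a=np.radians(-34); c,sn=np.cos(a),np.sin(a)
for z in(.17,.212):
    P=[proj(S,[.65+c*i*.075-sn*j*.026,.065+sn*i*.075+c*j*.026,z])*1.5 for i,j in((-1,-1),(1,-1),(1,1),(-1,1))]
    if z==.17: im=cv2.resize(im,None,fx=1.5,fy=1.5)
    cv2.polylines(im,[np.int32(P)],True,(0,255,0),1)
cv2.imwrite("pics/end_s.png",im)
E
```

```text
clock: 36.5
tool_pos: [0.6503, 0.0653, 0.1538]
orientation: [-90.0, 0.0, 145.9]
force: [-0.2, 0.9, -4.9]
opening: 0.0518
clock 36.50 grasp [0.6503 0.0653 0.1726] ori [-9.0030e+01  1.0000e-02  1.4593e+02] open 0.0518
shift cm now-axes [0.01 0.06 0.04] in final axes [0.01 0.06 0.04] rotvec [ 0.03 -0.07 -0.01]
F [-0.18  0.9  -4.92] M [ 0.04  -0.029 -0.023] q [ 22.8  20.1  -5.6  -0.  -64.3  33.1]
```

View pics/end_s.png

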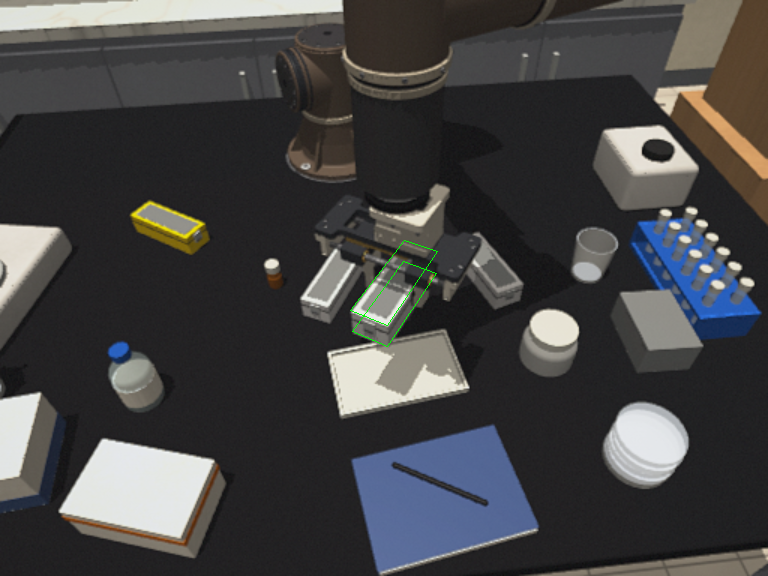

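View pics/end_t.png

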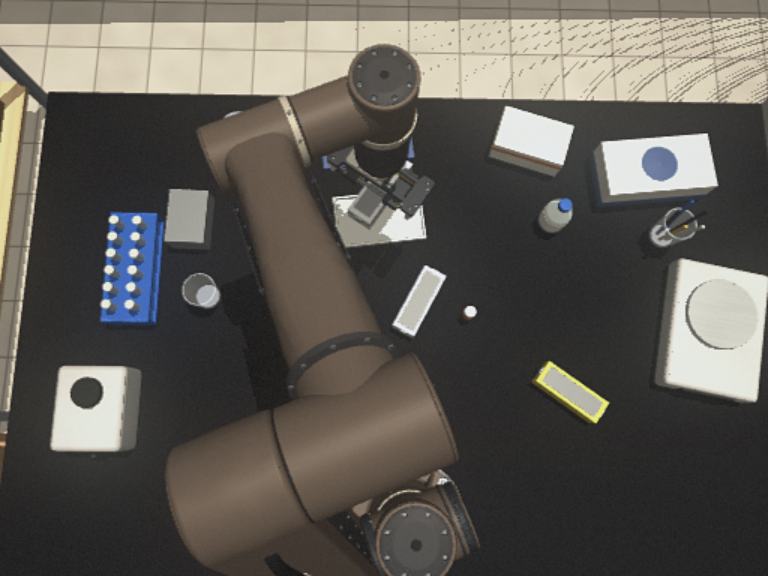

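The projected outline (centred on the tray, underside at 0.17 m) lies on the held case at about (392,290) px. The case is level, there's clear air over the tray, and the other things are where they were. I'll hand in after a last check.

```bash
python3 avg.py; python3 -c "
from plant import ctrl
o=ctrl.get_obs(); print(o['opening'],abs(o['qvel']).max()); ctrl.close_job()"
```

```text
clock 37.10 F [-0.14  0.22 -4.1 ] M [-0.046 -0.024  0.016] sd [0.025 0.055 0.029] M tool [ 0.0251 -0.0159  0.0457] F tool [ 0.24  4.1  -0.1 ] ori [-9.0030e+01  1.0000e-02  1.4596e+02] pos [0.6504 0.0657 0.1538]
0.05198702668715127 0.0708191720269721
the job is handed in; nothing more can be done
```

I handed the job in at about 37 s with the right case, the one that rattles, held level and still over the tray.

- **Which one rattles:** I lifted each case from left to right, tipped it both ways, and compared the moment after levelling.

| Case | Moment after tipping one way / the other (N m) | Shift (N m) | Result |
|---|---|---|---|
| Left | 0.068 / 0.069 | about 0 | solid |
| Middle | 0.007 / 0.012 | about 0.005 | solid |
| Right | 0.033, then 0.092 on a longer tip / -0.050 | 0.08, then 0.14 (0.13 expected) | rattles |

- **Set back:** After the middle case was set down, the left and middle cases measured within about 2 mm of their starting points, standing flat. The last pictures show nothing else disturbed, but the arm hid part of the view.
- **Final hold:** The reported tool position was within 1 mm of the tray's measured centre. The tool was vertical to within 0.1°, the grip opening was 52 mm and the load 4.1 N. The underside is about 0.17 m above the bench, and the outline projected at that height matched the picture.

**Disagreements:**
- **Tool height:** The reported tool height read about 31 mm lower than the pictures and contact showed. My first grasp on the left case therefore closed above its lid without touching it. I allowed for the offset from then on.
- **Tilting:** Some tilts moved the arm off its commanded pose by up to about 2 cm and 2°. I corrected that before setting down the left and middle cases and before the final hold.
- **Left case moment:** The steady 0.07 N m on the left case was there both ways. I put it down to that small tilt.

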